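# Return the grinding pebbles to their lidded bin

### The job

Press the bin's sprung lever down until its detent holds it and the lid stays open by itself, then pick up the dipper by its handle and pour all seven ceramic pebbles into the bin. Stand the empty dipper back upright on the bench and leave the lever latched; leave the other things on the bench where they are.

Things in the scene. Friction and masses are not known exactly. Their poses are not given: they have to be found in the camera images.
- lever (a joint): angle (rad) of the sprung lever that opens the bin's lid: 0 = up at rest (lid shut), grows as its pad is pressed down, hard stop 0.66. Let go before about 0.37 it springs back to 0; past that it is drawn by itself into a detent at about 0.58, which holds it with the lid open. The press takes up to about 14 N at the pad, most at about a quarter of the travel
- lever_pad (a point): centre of the top face of the lever's black pad (44 x 34 x 10 mm) on the lever's free end, 140 mm from its pivot and 5 mm above the lever's middle line, in front of the bin (robot side), towards its left (+y) edge. At rest about 155 mm above the bench, slanting 0.33 rad; in the detent about 75 mm above it. It swings in a vertical plane along the bin's x axis
- lever_pivot (a point): the lever's pivot axis (along the bin's y axis), 105 mm above the bench, in the dark case on the bin's left side
- bin: fixed grey sheet-steel bin, 170 (x) x 180 (y) x 130 mm tall, walls 4 mm, with a dark gear case 34 mm wide, 135 mm tall on its +y side; origin: centre of its underside, z up; its front (-x) faces roughly towards the robot. The flat steel lid, hinged on the far (+x) rim, is driven by the lever; held open it stands about 93 degrees up, 170 mm above the rim
- bin_mouth (a point): centre of the bin's mouth, level with the rim, 130 mm above the bench
- dipper: loose dipper, about 0.14 kg: flared aluminium bowl (base 80, rim 116 mm across, 60 mm tall, wall 4, floor 5 mm) with a straight round wooden handle, 18 mm thick, level along the dipper's own -x axis, 50 mm above the bench, wood from 62 to 177 mm from the bowl's centre; origin: centre of the bowl's underside, z up. It empties when tipped 85 degrees about its handle
- dipper_grip (a point): point on the axis of the dipper's handle, 90 mm from the bowl's centre: a good place to grip it across the handle
- pebble1_center (a point): centre of grinding pebble 1 of 7: a white ceramic ball, 22 mm across, 16 g; all seven start in the dipper's bowl
- pebble2_center (a point): centre of grinding pebble 2 of 7: a white ceramic ball, 22 mm across, 16 g; all seven start in the dipper's bowl
- pebble3_center (a point): centre of grinding pebble 3 of 7: a white ceramic ball, 22 mm across, 16 g; all seven start in the dipper's bowl
- pebble4_center (a point): centre of grinding pebble 4 of 7: a white ceramic ball, 22 mm across, 16 g; all seven start in the dipper's bowl
- pebble5_center (a point): centre of grinding pebble 5 of 7: a white ceramic ball, 22 mm across, 16 g; all seven start in the dipper's bowl
- pebble6_center (a point): centre of grinding pebble 6 of 7: a white ceramic ball, 22 mm across, 16 g; all seven start in the dipper's bowl
- pebble7_center (a point): centre of grinding pebble 7 of 7: a white ceramic ball, 22 mm across, 16 g; all seven start in the dipper's bowl
- beaker1: terracotta beaker, open, 80 mm across the rim, 100 mm tall: a bystander, to be left alone; origin: centre of its underside as it stands or lies
- beaker2: terracotta beaker, open, 84 mm across the rim, 110 mm tall: a bystander, to be left alone; origin: centre of its underside as it stands or lies
- glaze_jar: closed glaze jar with a black cap, 66 mm across, 90 mm tall: a bystander, to be left alone; origin: centre of its underside as it stands or lies
- brush: glazing brush lying flat, 180 mm long: a bystander, to be left alone; origin: centre of its underside as it stands or lies
- spatula: dark wooden spatula lying flat, 200 mm long: a bystander, to be left alone; origin: centre of its underside as it stands or lies
- cone_weight: terracotta weight with a knob, 90 mm across, 70 mm tall: a bystander, to be left alone; origin: centre of its underside as it stands or lies
Not all that is in view belongs to the job. Leave any green or purple look-alike of the dipper alone.

How it is judged (in metres and radians):
On the way, in this order (a step that is already met when the one before it is completed fails the run):
1. the lever is pressed down into its detent and the lid is open (value of joint lever above 0.5 rad), for 0.3 s.
2. all seven pebbles are in the bin with the lever still down (value of joint lever above 0.5 rad and x of pebble1_center in the frame of bin between -0.085 and 0.085 m and y of pebble1_center in the frame of bin between -0.09 and 0.09 m and z of pebble1_center in the frame of bin between 0 and 0.1 m and x of pebble2_center in the frame of bin between -0.085 and 0.085 m and y of pebble2_center in the frame of bin between -0.09 and 0.09 m and z of pebble2_center in the frame of bin between 0 and 0.1 m and x of pebble3_center in the frame of bin between -0.085 and 0.085 m and y of pebble3_center in the frame of bin between -0.09 and 0.09 m and z of pebble3_center in the frame of bin between 0 and 0.1 m and x of pebble4_center in the frame of bin between -0.085 and 0.085 m and y of pebble4_center in the frame of bin between -0.09 and 0.09 m and z of pebble4_center in the frame of bin between 0 and 0.1 m and x of pebble5_center in the frame of bin between -0.085 and 0.085 m and y of pebble5_center in the frame of bin between -0.09 and 0.09 m and z of pebble5_center in the frame of bin between 0 and 0.1 m and x of pebble6_center in the frame of bin between -0.085 and 0.085 m and y of pebble6_center in the frame of bin between -0.09 and 0.09 m and z of pebble6_center in the frame of bin between 0 and 0.1 m and x of pebble7_center in the frame of bin between -0.085 and 0.085 m and y of pebble7_center in the frame of bin between -0.09 and 0.09 m and z of pebble7_center in the frame of bin between 0 and 0.1 m), for 0.2 s.
At the end, for the whole second after the job is handed in: The lever is held by its detent (joint above 0.50 rad), all seven pebbles lie inside the bin (centres within its walls and below 100 mm), and the dipper stands upright (within 0.12 rad) and at rest on the bench (underside within 8 mm of it), released (all of step 2 and angle between dipper's own z axis and vertical below 0.12 rad and height (world z) of dipper between -0.005 and 0.008 m and linear speed of dipper below 0.03 m/s and angular speed of dipper below 0.3 rad/s); the robot touches nothing.
It fails at once if a beaker, the jar, the brush, the spatula or the weight is pushed more than 40 mm from its place (distance of any of beaker1, beaker2, glaze_jar, brush, spatula, cone_weight from where it was at the start of the episode above 0.04 m).
It fails at once if a beaker, the jar or the weight is knocked over (angle between any of beaker1, beaker2, glaze_jar, cone_weight's own z axis and vertical above 0.6 rad).
It also fails if it takes over 72 s, if anything falls off the work surface, if the arm or the gripper's body presses on something with over 40 N, if the wrist force passes 120 N, or if a joint passes its speed limit or range.

### The arm

A 6-joint arm with a two-finger parallel gripper is mounted at the origin on the work surface. World frame = base frame: x ahead of the robot, y to its left, z up, the work surface at z = 0. Lengths are in m, angles in degrees, forces in N, time in s.
With the tool pointing down it reaches from about 0.35 to 0.925 m from the base axis. Payload 6.4 kg.
Tool frame: the origin (TCP) lies on the centre line of the jaws, within the pads' length; the fingertips stand 22 mm ahead of it and the grasp point (between the pads) lies 3 mm ahead of it; z points along the fingers, y is the line along which they close (so a half turn about z gives the same grasp; the last joint's range is limited). The gripper opens to 94 mm and grips with 3 to 60 N. Pads are 16 mm wide; open, the fingers measure 119 mm over their backs; the gripper's body (75 mm by 177 mm) begins 78 mm behind the grasp point.
Start: joints at [60.04, 14.043, 89.255, -0, 76.702, -9.975], TCP at [0.222, 0.611, 0.227] pointing down, gripper open.
Joint ranges: [-179.41, 179.41], [-58.25, 129.5], [7.25, 145.43], [-54.29, 234.29], [11.92, 165.04], [-157.13, 157.13]. Speed limits (degrees/s): [147.25, 147.25, 180, 180, 180, 180].

### API

Orientations are given as a 3x3 rotation matrix whose columns are the frame's x, y, z axes.
In Python, from plant import manip, kinematics, imaging, sensors gives the robot as it stands. Calls block until the motion is done:
- manip.move_ptp(position, orientation): joint-space move of the TCP to a pose.
- manip.move_linear(position, rot=None, rate=0.15): straight line of the TCP; rot=None keeps the orientation; rate is the mean speed in m/s.
- manip.move_joints(angles): joint-space move.
- manip.gripper_to(opening, newtons=None): opening from 0.0 (shut) to 1.0 (fully open); newtons is the grip in N (None keeps the last); returns when the fingers have stopped.
- manip.wait(seconds).
- kinematics.solve_ik(position, orientation): joint angles nearest the present ones, or None.
- imaging.get_image(name): name is "side" or "top" or "wrist"; returns a dict with "frame" (400x640x3 uint8, red, green, blue), "intrinsics" (3x3 intrinsics, pixels), "world_to_cam" (4x4, takes a point from world to camera coordinates); the wrist camera has in their place "hand_eye" (4x4, takes a point from camera to tool coordinates, whose origin is the TCP and whose axes are the flange's). Camera axes: x right, y down, z forward; pixel columns grow to the right and rows downward; lengths in m; the calibration is good to about 2 mm. A picture is of the moment at which its call begins: read the wrist's pose just before it. There is no depth.
A pose or a line that the arm cannot do raises manip.IKError and nothing moves.
- manip.sign_off(): hands the job in; it is judged then, once.
Readings, each from a call of its own:
- sensors.get_clock(): time.
- sensors.get_joints(): joint angles.
- sensors.get_qvel(): joint speeds.
- sensors.get_joint_efforts(): joint torques, N m.
- sensors.get_tcp_pos(): TCP position.
- sensors.get_tcp_rot(): TCP orientation.
- sensors.get_contact_force(): force on the tool from outside, world axes, zero at the start.
- sensors.get_torque(): the same for the moment, N m.
- sensors.get_width(): opening from 0.0 (shut) to 1.0 (fully open).
- sensors.get_grasp_force(): force on a finger pad.
Only numpy, scipy, OpenCV 4.12 (cv2) and the standard library are available. Lean on these libraries where they do the work, as an engineer would, in place of code of your own. Each camera call takes 0.05 s, during which the arm holds its last target. There are 200 camera calls.

## Working session

There is one attempt and no reset: what is moved stays moved. The work goes in short steps, each a Python script; the robot and the scene stay as the last script left them, time stands still between calls to the robot, and variables do not carry over. Pictures are saved under pics/ and viewed, at most 10 in all, crops included, and the job is handed in when it is done.

```bash
mkdir -p pics; ls
python3 - <<'E'
from plant import manip, kinematics, imaging, sensors
import cv2,numpy as np
for n in ("top","side"):
    d=imaging.get_image(n); cv2.imwrite(f"pics/{n}0.png",d["frame"][:,:,::-1])
    np.savez(f"{n}.npz",K=d["intrinsics"],T=d["world_to_cam"])
    print(n,d["intrinsics"].tolist(),np.round(d["world_to_cam"],4).tolist())
print(sensors.get_clock(),np.round(sensors.get_tcp_rot(),3).tolist())
E
```

```text
pics
top [[432.2474116852335, 0.0, 315.27695702979554], [0.0, 432.2474116852335, 201.51415622488028], [0.0, 0.0, 1.0]] [[-0.0218, -0.9998, 0.0018, 0.0128], [-0.989, 0.0213, -0.1464, 0.5998], [0.1463, -0.005, -0.9892, 1.3252], [0.0, 0.0, 0.0, 1.0]]
side [[476.8476265052038, 0.0, 321.6716630274865], [0.0, 476.8476265052038, 194.79859145028286], [0.0, 0.0, 1.0]] [[0.2831, 0.9591, -0.0085, -0.1963], [0.7113, -0.2159, -0.6689, -0.3397], [-0.6433, 0.1833, -0.7433, 2.2973], [0.0, 0.0, 0.0, 1.0]]
0.1 [[-0.94, 0.342, -0.001], [0.342, 0.94, -0.002], [0.0, -0.002, -1.0]]
```

View pics/top0.png

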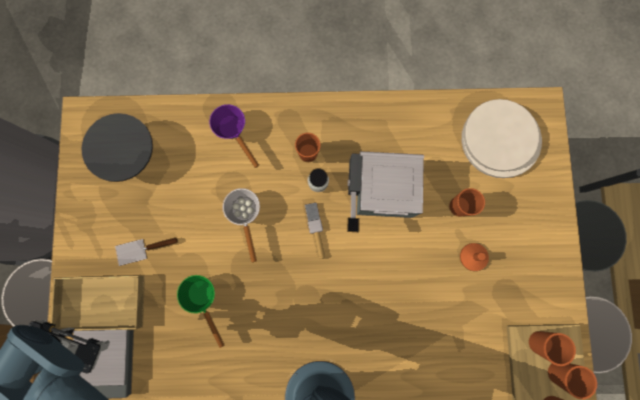

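View pics/side0.png

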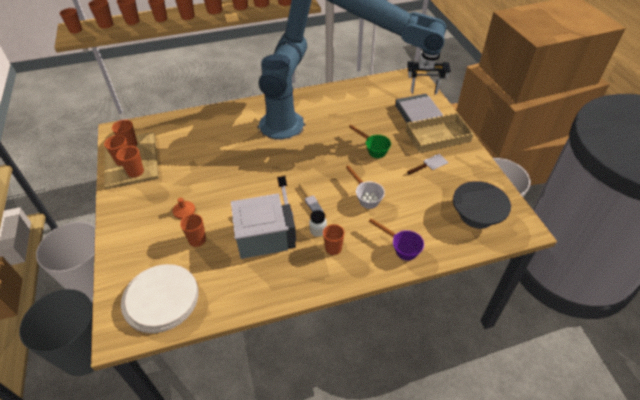

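The top view shows the dipper bowl with pebbles at (242,207), its handle running to (251,262). The bin is at (390,185), its gear case at (355,175) and the lever pad at (353,225). The side view agrees: dipper (370,195), bin (263,225), pad (283,181). I'll enlarge these for exact readings.

Run:
```python
import cv2
a=cv2.imread("pics/top0.png")[135:275,210:435]
cv2.imwrite("pics/c1.png",cv2.resize(a,None,fx=3.5,fy=3.5,interpolation=cv2.INTER_CUBIC))
a=cv2.imread("pics/side0.png")[155:275,220:400]
cv2.imwrite("pics/c2.png",cv2.resize(a,None,fx=4,fy=4,interpolation=cv2.INTER_CUBIC))
```

```text
(no output)
```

View pics/c1.png

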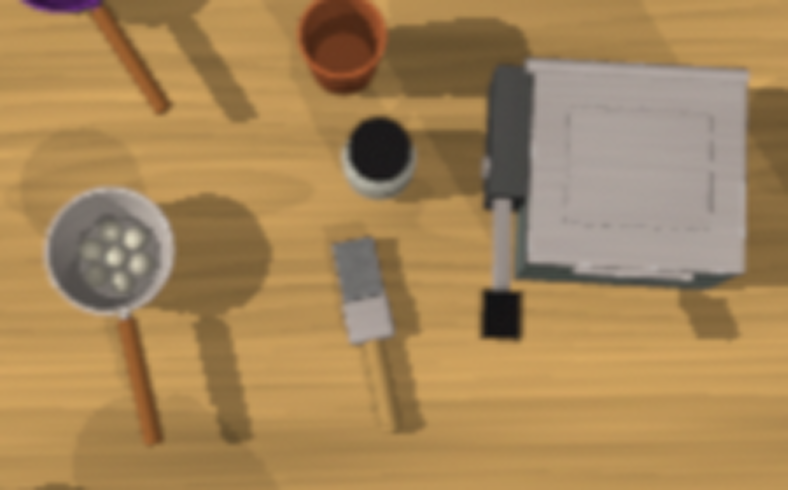

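View pics/c2.png

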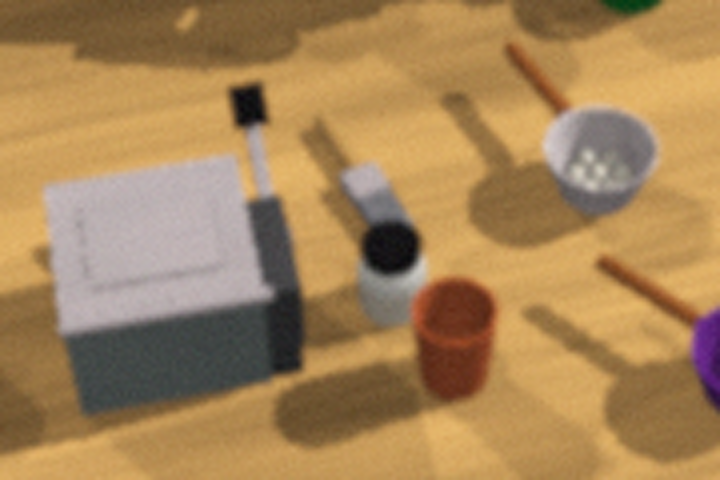

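Top crop: dipper rim centre (110,250), handle (125,318)→(152,443), pad (501,314), lid corners (528,60), (748,72), (744,272), (526,262). Side crop: rim centre (600,153), handle end (512,46), pad (249,104), lid corners (45,187), (235,157), (270,293), (62,332).

```bash
cat > h.py <<'E'
import numpy as np,cv2
from plant import manip, kinematics, imaging, sensors
C={n:np.load(f"{n}.npz") for n in("top","side")}
def px(n,uv,z):
    K,T=C[n]["K"],C[n]["T"]; d=T[:3,:3].T@np.linalg.solve(K,[*uv,1]); o=-T[:3,:3].T@T[:3,3]
    return o+d*(z-o[2])/d[2]
E
python3 - <<'E'
from h import *
t=lambda u,v,z:px("top",(u/3.5+210,v/3.5+135),z)
s=lambda u,v,z:px("side",(u/4+220,v/4+155),z)
for n,v in dict(rim_t=t(110,250,.06),rim_s=s(600,153,.06),h0=t(125,318,.05),h1=t(152,443,.05),h1s=s(512,46,.05),pad_t=t(501,314,.155),pad_s=s(249,104,.155)).items(): print(n,v.round(3))
A=[t(*p,.134) for p in((528,60),(748,72),(744,272),(526,262))]
B=[s(*p,.134) for p in((270,293),(62,332),(45,187),(235,157))]
print(np.round(A,3),np.mean(A,0).round(3));print(np.round(B,3),np.mean(B,0).round(3))
for n,p in dict(jar=(378,185,.02),spat0=(352,240,.0),spat1=(400,432,0),beak=(343,40,.1),caseFL=(490,65,.135),caseNL=(488,205,.135)).items(): print(n,t(*p).round(3))
E
```

```text
rim_t [0.587 0.231 0.06 ]
rim_s [0.595 0.231 0.06 ]
h0 [0.527 0.219 0.05 ]
h1 [0.416 0.195 0.05 ]
h1s [0.416 0.199 0.05 ]
pad_t [ 0.514 -0.107  0.155]
pad_s [ 0.517 -0.104  0.155]
[[ 0.734 -0.14   0.134]
 [ 0.719 -0.329  0.134]
 [ 0.546 -0.315  0.134]
 [ 0.559 -0.132  0.134]] [ 0.64  -0.229  0.134]
[[ 0.73  -0.137  0.134]
 [ 0.719 -0.322  0.134]
 [ 0.546 -0.309  0.134]
 [ 0.561 -0.13   0.134]] [ 0.639 -0.225  0.134]
jar [ 0.648 -0.01   0.02 ]
spat0 [0.6   0.015 0.   ]
spat1 [ 0.421 -0.025  0.   ]
beak [0.765 0.019 0.1  ]
caseFL [ 0.73  -0.107  0.135]
caseNL [ 0.608 -0.102  0.135]
```

```bash
cat >> h.py <<'E'
from scipy.spatial.transform import Rotation as Ro
TH=-0.06; BIN=np.array([.640,-.227,0]); RB=Ro.from_euler('z',TH).as_matrix()
PAD=np.array([.515,-.1055,.155])
R0=np.array([[-1,0,0],[0,1,0],[0,0,-1.]])   # tool down, closing along y
YD=0.20; DIP=np.array([.590,.231,0]); RD=Ro.from_euler('z',YD).as_matrix()
G=.092
def st(m=""): print(m,round(sensors.get_clock(),2),sensors.get_tcp_pos().round(4) if hasattr(sensors.get_tcp_pos(),'round') else sensors.get_tcp_pos(),"w",round(sensors.get_width(),3),"F",np.round(sensors.get_contact_force(),1))
def snap(n,f): cv2.imwrite(f"pics/{f}.png",imaging.get_image(n)["frame"][:,:,::-1])
E
python3 - <<'E'
from h import *
R=RB@Ro.from_euler('y',-15,degrees=True).as_matrix()@R0
print(R.round(2))
tip=lambda p:np.array(p)-.022*R[:,2]
x=RB[:,0]
manip.gripper_to(0.0)
manip.move_ptp(tip(PAD-.006*x+[0,0,.06]),R); st()
manip.move_linear(tip(PAD-.006*x+[0,0,.012]),rate=.1); st()
p=PAD-.011*x; p[2]=.11; manip.move_linear(tip(p),rate=.06); st("mid")
p=PAD-.009*x; p[2]=.073; manip.move_linear(tip(p),rate=.05); st("low")
manip.wait(.3); st()
p=PAD-.03*x;p[2]=.24; manip.move_linear(tip(p),rate=.2); st("up")
snap("top","top1"); snap("side","side1")
a=cv2.imread("pics/top1.png")[105:305,210:435]; b=cv2.imread("pics/side1.png")[105:305,180:405]
cv2.imwrite("pics/c3.png",cv2.resize(np.hstack([a,b]),None,fx=1.77,fy=1.77,interpolation=cv2.INTER_CUBIC))
E
```

```text
[[-0.96  0.06  0.26]
 [ 0.06  1.   -0.02]
 [-0.26  0.   -0.97]]
 4.23 [ 0.5035 -0.1043  0.2363] w 0.005 F [ 0.9 -0.1 -0.6]
 4.87 [ 0.5036 -0.1048  0.1886] w 0.005 F [ 0.3 -0.2  0.2]
mid 5.97 [ 0.4986 -0.1047  0.1316] w 0.006 F [ 1.4 -0.9  1.6]
low 6.86 [ 0.5002 -0.1045  0.0942] w 0.004 F [-0.9  1.   1.2]
 7.16 [ 0.5004 -0.1047  0.0945] w 0.004 F [-0.1  0.9  1.2]
up 8.15 [ 0.4788 -0.1031  0.2598] w 0.006 F [ 1.2  0.3 -0.1]
```

View pics/c3.png

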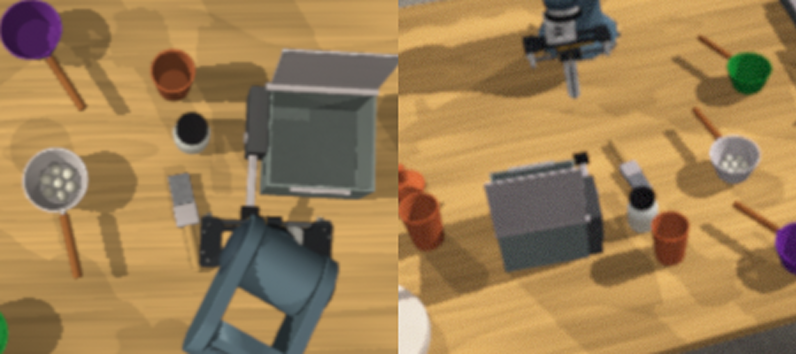

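The lid stands open, with the bin interior visible at about (320,140) in the left half and the lever down. Next I'll check IK for both roll directions.

```bash
cat >> h.py <<'E'
def pour(roll,sgn=1,flip=0,z=.25,yo=.03,xo=-.005,th=TH):
    Rz=Ro.from_euler('z',th).as_matrix()
    R=Rz@Ro.from_euler('x',sgn*roll,degrees=True).as_matrix()@R0@Ro.from_euler('z',180*flip,degrees=True).as_matrix()
    g=BIN+RB@[xo,sgn*yo,0]-Rz[:,0]*G+[0,0,z]
    return g-.003*R[:,2],R
def grip(z,flip=0):
    R=RD@R0@Ro.from_euler('z',180*flip,degrees=True).as_matrix()
    return DIP-RD[:,0]*G+[0,0,z]-.003*R[:,2],R
E
python3 - <<'E'
from h import *
f=lambda q:None if q is None else np.round(q,0).tolist()
for fl in(0,1):
    print("grip",fl,f(kinematics.solve_ik(*grip(.05,fl))),f(kinematics.solve_ik(*grip(.25,fl))))
    for s in(1,-1):
        for th in (TH,.3*-s):
            for r in (0,50,95,110): print(s,fl,round(th,2),r,f(kinematics.solve_ik(*pour(r,s,fl,th=th))))
E
```

```text
grip 0 [11.0, 13.0, 111.0, -0.0, 56.0, -90.0] [11.0, -2.0, 103.0, -0.0, 78.0, -90.0]
1 0 -0.06 0 [-31.0, 3.0, 99.0, -0.0, 78.0, -117.0]
1 0 -0.06 50 [-46.0, 19.0, 90.0, 36.0, 106.0, -134.0]
1 0 -0.06 95 [-50.0, 38.0, 87.0, 64.0, 130.0, -132.0]
1 0 -0.06 110 [-49.0, 43.0, 87.0, 75.0, 137.0, -128.0]
1 0 -0.3 0 [-28.0, 3.0, 99.0, -0.0, 78.0, -101.0]
1 0 -0.3 50 [-47.0, 12.0, 99.0, 42.0, 97.0, -125.0]
1 0 -0.3 95 [-52.0, 31.0, 97.0, 71.0, 120.0, -132.0]
1 0 -0.3 110 [-51.0, 37.0, 97.0, 81.0, 128.0, -131.0]
-1 0 -0.06 0 [-36.0, 6.0, 96.0, -0.0, 78.0, -122.0]
-1 0 -0.06 50 None
-1 0 -0.06 95 None
-1 0 -0.06 110 None
-1 0 0.3 0 [-38.0, 8.0, 93.0, -0.0, 79.0, -145.0]
-1 0 0.3 50 None
-1 0 0.3 95 None
-1 0 0.3 110 [-20.0, 24.0, 119.0, 229.0, 86.0, -29.0]
grip 1 [11.0, 13.0, 111.0, -0.0, 56.0, 90.0] [11.0, -2.0, 103.0, -0.0, 78.0, 90.0]
1 1 -0.06 0 [-31.0, 3.0, 99.0, -0.0, 78.0, 63.0]
1 1 -0.06 50 [-46.0, 19.0, 90.0, 36.0, 106.0, 46.0]
1 1 -0.06 95 [-50.0, 38.0, 87.0, 64.0, 130.0, 48.0]
1 1 -0.06 110 [-49.0, 43.0, 87.0, 75.0, 137.0, 52.0]
1 1 -0.3 0 [-28.0, 3.0, 99.0, -0.0, 78.0, 79.0]
1 1 -0.3 50 [-47.0, 12.0, 99.0, 42.0, 97.0, 55.0]
1 1 -0.3 95 [-52.0, 31.0, 97.0, 71.0, 120.0, 48.0]
1 1 -0.3 110 [-51.0, 37.0, 97.0, 81.0, 128.0, 49.0]
-1 1 -0.06 0 [-36.0, 6.0, 96.0, -0.0, 78.0, 58.0]
-1 1 -0.06 50 None
-1 1 -0.06 95 None
-1 1 -0.06 110 None
-1 1 0.3 0 [-38.0, 8.0, 93.0, -0.0, 79.0, 35.0]
-1 1 0.3 50 None
-1 1 0.3 95 None
-1 1 0.3 110 [-20.0, 24.0, 119.0, 229.0, 86.0, 151.0]
```

Run:
```python
from h import *
manip.gripper_to(0.7)
manip.move_ptp(*grip(.16,1)); st()
manip.move_linear(grip(.05,1)[0],rate=.12); st()
manip.gripper_to(0.0,60); st("grip"); print(sensors.get_grasp_force())
manip.move_linear(grip(.12,1)[0],rate=.06); manip.wait(.2); st("lift"); print(sensors.get_grasp_force())
for n in("top","side"): snap(n,n+"2")
a=cv2.imread("pics/top2.png")[135:285,190:340]; b=cv2.imread("pics/side2.png")[100:250,290:440]
cv2.imwrite("pics/c4.png",cv2.resize(np.hstack([a,b]),None,fx=2.66,fy=2.66,interpolation=cv2.INTER_CUBIC))
```

```text
12.37 [0.5    0.2126 0.1631] w 0.702 F [ 0.   0.1 -0.4]
 13.43 [0.5006 0.2129 0.0538] w 0.698 F [-0.8  0.7 -1. ]
grip 14.26 [0.4998 0.2128 0.053 ] w 0.174 F [ 0.2  0.2 -0.1]
59.85057234764099
lift 15.78 [0.4996 0.2127 0.1226] w 0.179 F [ 0.1 -0.1 -2.9]
59.84270989894867
```

View pics/c4.png

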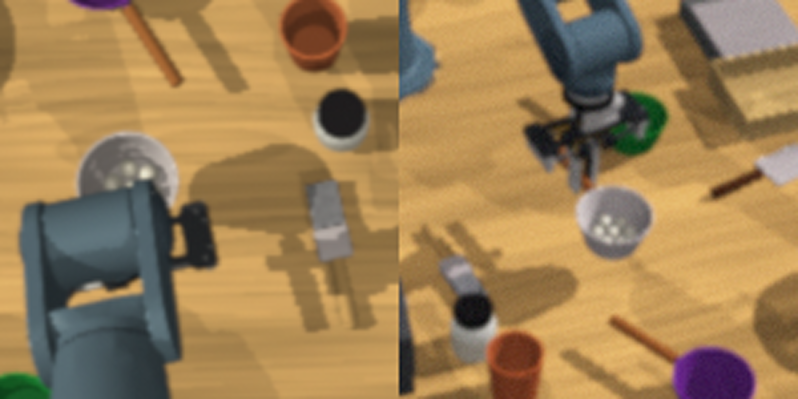

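The dipper is lifted level with all seven pebbles in it (side half, bowl at (615,222)). Now I'll carry it over and pour.

Run:
```python
from h import *
manip.move_linear(grip(.26,1)[0],rate=.12)
manip.move_linear(*pour(0,1,1),rate=.13); st("over")
for r in list(range(10,95,10))+[95,]:
    manip.move_ptp(*pour(r,1,1)); 
st("tipped"); manip.wait(.5)
manip.move_ptp(*pour(105,1,1)); manip.wait(.7); st("105")
for n in("top","side"): snap(n,n+"3")
a=cv2.imread("pics/top3.png")[105:305,300:500]; b=cv2.imread("pics/side3.png")[125:325,160:360]
cv2.imwrite("pics/c5.png",cv2.resize(np.hstack([a,b]),None,fx=2,fy=2,interpolation=cv2.INTER_CUBIC))
```

```text
over 20.47 [ 0.545 -0.191  0.253] w 0.178 F [ 0.5  0.6 -2.6]
tipped 22.99 [ 0.545  -0.1939  0.2505] w 0.183 F [ 0.  -0.4 -0.8]
105 24.44 [ 0.5448 -0.1941  0.2492] w 0.181 F [-0.2  0.8 -1.5]
```

View pics/c5.png

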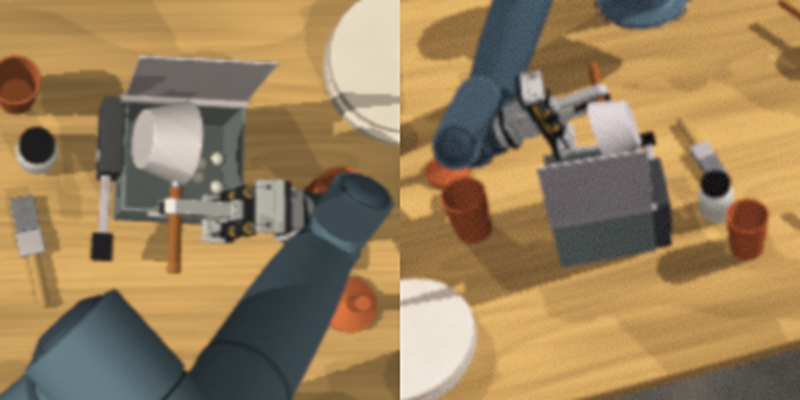

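The bowl is fully tipped over the bin, and pebbles are visible inside it around (210,165). The lever is still down. I'll roll back and set the dipper down.

Run:
```python
from h import *
for r in (80,50,20,0): manip.move_ptp(*pour(r,1,1,z=.26))
manip.move_linear(*grip(.26,1),rate=.15)
manip.move_linear(grip(.075,1)[0],rate=.12)
manip.move_linear(grip(.0505,1)[0],rate=.03); st("down")
manip.gripper_to(0.35,5); manip.wait(.2); manip.gripper_to(.7); st("open")
manip.move_linear(grip(.2,1)[0],rate=.12)
manip.move_joints([60.04,14.043,89.255,0,76.702,-9.975]); manip.wait(.5); st("clear")
for n in("top","side"): snap(n,n+"4")
a=cv2.imread("pics/top4.png")[135:275,205:435]; b=cv2.imread("pics/side4.png")[150:290,200:400]
cv2.imwrite("pics/c6.png",np.vstack([cv2.resize(a,(657,400),interpolation=cv2.INTER_CUBIC)]))
cv2.imwrite("pics/c7.png",cv2.resize(b,None,fx=3,fy=3,interpolation=cv2.INTER_CUBIC))
```

```text
down 31.64 [0.5001 0.2128 0.0537] w 0.177 F [-0.1 -0.2 -2. ]
open 33.01 [0.4998 0.2127 0.0535] w 0.699 F [-0.3 -0.8  0. ]
clear 36.67 [0.2223 0.6108 0.2275] w 0.702 F [-0.8 -0.  -0. ]
```

View pics/c6.png

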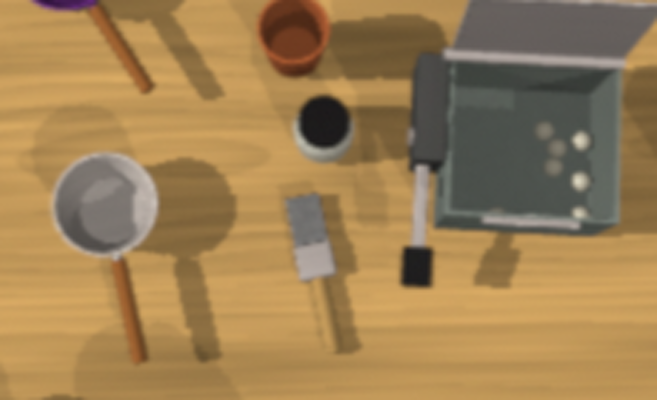

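View pics/c7.png

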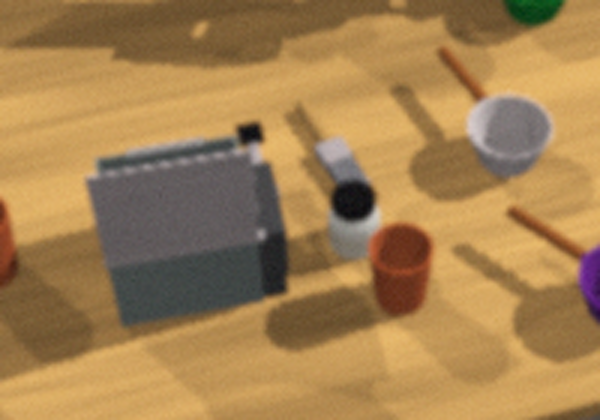

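The dipper stands empty at (105,205), and the lever is latched. I can count six pebbles in the bin; the seventh may be hidden by the near or right wall. A wrist-camera look into the bin will settle it.

Run:
```python
from h import *
R=RB@R0
manip.move_ptp([.58,-.25,.42],R); manip.wait(.3)
p,Rt=np.array(sensors.get_tcp_pos()),np.array(sensors.get_tcp_rot())
d=imaging.get_image("wrist"); H=np.array(d["hand_eye"]); K=d["intrinsics"]
print("cam",(p+Rt@H[:3,3]).round(3))
for q in ([-.085,-.09,0],[-.085,.09,0],[.085,.09,0],[.085,-.09,0]):
    c=np.linalg.inv(H)@np.r_[Rt.T@(BIN+RB@q-p),1]; u=K@c[:3]; print((u[:2]/u[2]).round())
cv2.imwrite("pics/w.png",d["frame"][:,:,::-1])
```

```text
cam [ 0.495 -0.244  0.577]
[279. 133.]
[387. 133.]
[382. 228.]
[282. 228.]
```

View pics/w.png

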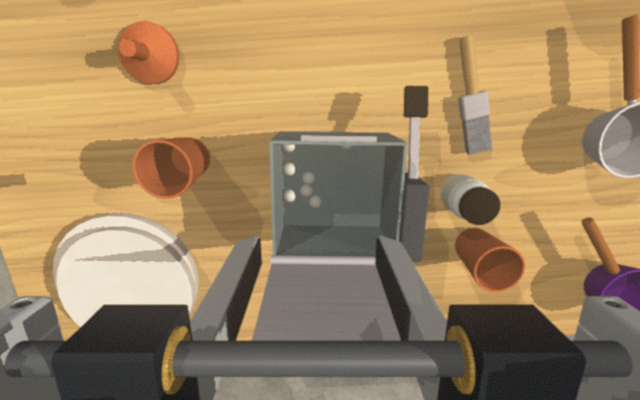

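The wrist view shows six clear pebbles at x 290–315, y 147–201, and a likely seventh half hidden by the front wall at (347,145). I've used my pictures, so I'll move the camera over the mouth and count blobs in code.

Run:
```python
from h import *
manip.move_linear([.67,-.23,.46],rate=.15); manip.wait(.3)
p,Rt=np.array(sensors.get_tcp_pos()),np.array(sensors.get_tcp_rot())
d=imaging.get_image("wrist"); H=np.array(d["hand_eye"]); K=d["intrinsics"]
o=p+Rt@H[:3,3]; print(o.round(3))
def pj(q):
    c=np.linalg.inv(H)@np.r_[Rt.T@(BIN+RB@np.array(q)-p),1]; u=K@c[:3]; return u[:2]/u[2]
# rectify pebble plane z=.015 at 1 px/mm, 200x200 ; row=x(-100..100) col=y
src=np.float32([pj(q) for q in([-.1,-.1,.016],[-.1,.1,.016],[.1,.1,.016],[.1,-.1,.016])])
M=cv2.getPerspectiveTransform(src,np.float32([[0,0],[200,0],[200,200],[0,200]]))
g=cv2.cvtColor(cv2.warpPerspective(d["frame"],M,(200,200)),cv2.COLOR_RGB2GRAY)
cv2.imwrite("rect.png",g)
th=cv2.morphologyEx(cv2.GaussianBlur(g,(5,5),0),cv2.MORPH_TOPHAT,np.ones((41,41),np.uint8))
n,_,s,c=cv2.connectedComponentsWithStats((th>18).astype(np.uint8))
for i in range(1,n):
    if s[i,4]>60: print("bin x,y mm",(c[i][::-1]-100).round(),"area",s[i,4],"bbox",s[i,2:4],"val",g[int(c[i][1]),int(c[i][0])])
sm=cv2.resize(g,(40,40),interpolation=cv2.INTER_AREA)
print("\n".join(" ".join(f"{v//4:2d}" for v in r) for r in sm))
```

```text
[ 0.585 -0.224  0.617]
bin x,y mm [-95.   3.] area 2318 bbox [200  13] val 165
bin x,y mm [  2. -94.] area 2298 bbox [ 18 183] val 119
bin x,y mm [-73.  21.] area 302 bbox [20 19] val 147
bin x,y mm [-68. -73.] area 357 bbox [22 22] val 213
bin x,y mm [-29. -73.] area 387 bbox [21 24] val 219
bin x,y mm [-14. -42.] area 282 bbox [19 19] val 144
bin x,y mm [  8. -46.] area 291 bbox [20 19] val 144
bin x,y mm [ 18. -73.] area 398 bbox [22 24] val 220
bin x,y mm [ 28. -31.] area 292 bbox [19 19] val 146
bin x,y mm [ 94. -31.] area 288 bbox [30 13] val 96
42 42 42 42 42 42 42 41 42 45 45 45 45 45 46 46 46 46 46 46 46 46 46 46 46 47 47 47 47 47 47 48 46 42 42 42 42 43 43 43
33 33 33 33 34 35 34 34 35 36 37 37 36 37 37 36 37 37 38 37 37 36 37 37 37 38 37 37 38 38 38 38 38 37 37 38 38 38 38 38
20 19 19 19 19 19 19 19 20 21 21 21 21 21 21 21 22 22 21 22 21 21 22 22 22 23 22 22 23 24 24 25 23 22 22 23 22 22 23 23
26 19 19 21 24 24 24 24 24 23 23 23 23 23 23 23 23 22 22 22 21 22 22 25 25 23 21 21 21 21 21 21 21 21 21 21 20 18 18 18
30 24 19 22 28 30 27 25 25 25 25 25 25 25 24 25 25 24 24 24 24
[... 3557 characters left out ...]
3 23 23 23 23 23 23 23 23 23 23 23 23 23 25 25 26 26 26 26 26 26 26 26 25 26 26 26 26 26 24 18 18 18
29 28 25 21 20 20 20 19 20 19 19 19 19 19 19 19 19 20 20 21 22 22 22 23 23 23 23 23 23 23 23 23 23 23 23 23 22 18 18 18
28 27 22 20 20 21 20 20 20 20 20 19 19 19 19 20 21 21 21 22 21 21 22 22 22 21 22 21 21 21 21 21 21 21 21 21 21 20 18 18
28 24 21 20 21 20 20 20 20 20 20 21 22 23 23 23 23 22 22 22 22 22 21 21 21 21 21 21 21 21 21 21 21 21 21 21 21 21 19 18
26 21 20 21 20 20 21 21 21 22 23 23 23 24 23 23 23 23 23 23 23 22 22 22 22 22 21 21 21 21 21 21 21 21 21 21 21 21 20 18
22 21 20 21 21 22 22 23 24 23 23 23 24 24 24 23 23 23 24 23 23 23 23 23 23 23 22 22 22 21 21 21 21 21 21 21 21 21 21 19
```

The code finds seven pebble-sized blobs, all inside the bin. I'm handing the job in.

Run:
```python
from h import *
st(); print(manip.sign_off())
```

```text
41.62 [ 0.6697 -0.2302  0.4601] w 0.699 F [ 0.7  0.2 -0.1]
the job is handed in; nothing more can be done
None
```

I handed the job in at 41.6 s: the lever is latched with the lid open, all seven pebbles are in the bin, and the empty dipper is upright on the bench; the verdict was not shown to me.

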